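# Set out the pegged test tiles before their glazes

### The arm

A 6-joint arm with a two-finger parallel gripper is mounted at the origin on the work surface; the furniture and walls round the work are solid. World frame = base frame: x ahead of the robot, y to its left, z up, the work surface at z = 0. Lengths are in mm, angles in rad, forces in N, time in s.
With the tool pointing down it reaches from about 275 to 850 mm from the base axis. Payload 5.2 kg.
Tool frame: the origin (TCP) lies on the centre line of the jaws, within the pads' length; the fingertips stand 19 mm ahead of it and the grasp point (between the pads) is the TCP; z points along the fingers, y is the line along which they close (so a half turn about z gives the same grasp; the last joint's range is limited). The gripper opens to 85 mm and grips with 20 to 120 N. Pads are 22 mm wide; open, the fingers measure 114 mm over their backs; the gripper's body (76 mm by 85 mm) begins 54 mm behind the grasp point. The pads swing forward as they close: fully open they stand 13 mm farther back than shut.
Start: joints at [1.024, 0.259, 1.535, -0, 1.348, -0.203], TCP at [185.365, 517.827, 250.31] pointing down, gripper open.
Joint ranges: [-3.14, 3.14], [-0.91, 2.08], [0.19, 2.58], [-1.22, 4.36], [0.22, 2.71], [-3.12, 3.12]. Speed limits (rad/s): [2.57, 2.57, 3.14, 3.14, 3.14, 3.14].

### API

Orientations are given as a unit quaternion [x, y, z, w].
In Python, from plant import ctrl, optics gives the robot as it stands.
- The arm moves only by the shell command python3 -m creep 'ROWS' [FORCE]. ROWS is JSON, a list of rows, each a list of 5 numbers: the shift along the tool's x, y, z in cm, then the turn about the tool's z in degrees, then the finger opening in cm, from 0 to 8.54. A call has 1 to 20 rows; each row is the pose to reach, as a shift and turn from the pose commanded when the call began, along the tool's axes at that moment; what a row does not reach only later rows make up. A row lasts 1/8 s, in which the tool goes at most 62.5 mm and 10.7 degrees, less where a joint would pass 70% of its speed; a pose out of reach is approached as far as the arm can. A call with a gripper value outside its range is refused whole. The fingers move at their own pace and stop on an object; FORCE is the grip in N (left out, the last holds). Time passes only in rows, so rows that repeat a pose let the fingers close. It gives the time, the measured TCP pose, the force, the opening and the grip force at its end, in the units of the state.
- ctrl.read_state(): the state, without advancing time (a new reading comes with each control period).
- optics.grab_frame(name): name is "side" or "top"; returns a dict with "color" (420x560x3 uint8, red, green, blue), "K" (3x3 intrinsics, pixels), "rvec" (rotation vector, rad) and "tvec" (3), from world to camera coordinates, as OpenCV has them. Camera axes: x right, y down, z forward; pixel columns grow to the right and rows downward; lengths in mm; the calibration is good to about 2 mm. A picture is of the moment at which its call begins. There is no depth.
- ctrl.sign_off(): hands the job in; it is judged then, once.
The state is a dict: "clock": time; "qpos": joint angles; "joint_velocities": joint speeds; "joint_efforts": joint torques, N m; "ee_pos": TCP position; "tool_rot": TCP orientation; "contact_force": force on the tool from outside, world axes, zero at the start; "torque": the same for the moment, N m; "opening": finger opening in mm; "grasp_force": force on a finger pad.
Only numpy, scipy, OpenCV 4.12 (cv2) and the standard library are available. Lean on these libraries where they do the work, as an engineer would, in place of code of your own. Each camera call takes 0.05 s, during which the arm holds its last target. There are 200 camera calls.

### The job

Set out the glazing bench: take every test tile off the peg rack, lifting it clear of the peg's upturned tip rather than forcing it, and stand it upright on the bench directly in front of its container (on the robot's side), square to the bench, glazed band towards the robot, about 3 cm between its foot and the container. The square-topped tile goes to the red-lidded tub, the round-topped one to the open green jar, the pointed one to the blue-grey cup and the one with a narrow tab to the small white cup. Not every tile is there each time, and if a container gets shifted its tile must end in front of where it then stands; leave the capped bottle, the loop tool and the lid with glaze alone.

Things in the scene. Friction and masses are not known exactly. Their poses are not given: they have to be found in the camera images.
- square_tile_c (a point): Bisque tile, straight top the full 44 mm wide. Inverted T, 80 g, 90 mm high: plate 8 mm thick (x), 44 wide (y), upright on the middle of a foot 40 (x) by 44 (y) by 8 mm. Hole 14 wide, 20 high, 26 to 46 mm above the underside; solid above it. This point: centre, 45 mm above the underside; z up, -x the front (white glazed band). Hangs by its hole on any of the pegs, front to the robot; may be absent.
- round_tile_c (a point): Bisque tile, half-round top. Inverted T, 80 g, 90 mm high: plate 8 mm thick (x), 44 wide (y), upright on the middle of a foot 40 (x) by 44 (y) by 8 mm. Hole 14 wide, 20 high, 26 to 46 mm above the underside; solid above it. This point: centre, 45 mm above the underside; z up, -x the front (white glazed band). Hangs by its hole on any of the pegs, front to the robot; may be absent.
- pointed_tile_c (a point): Bisque tile, pointed top (90 degree gable). Inverted T, 80 g, 90 mm high: plate 8 mm thick (x), 44 wide (y), upright on the middle of a foot 40 (x) by 44 (y) by 8 mm. Hole 14 wide, 20 high, 26 to 46 mm above the underside; solid above it. This point: centre, 45 mm above the underside; z up, -x the front (white glazed band). Hangs by its hole on any of the pegs, front to the robot; may be absent.
- tab_tile_c (a point): Bisque tile, narrow tab on top (22 mm wide, from 60 mm up). Inverted T, 80 g, 90 mm high: plate 8 mm thick (x), 44 wide (y), upright on the middle of a foot 40 (x) by 44 (y) by 8 mm. Hole 14 wide, 20 high, 26 to 46 mm above the underside; solid above it. This point: centre, 45 mm above the underside; z up, -x the front (white glazed band). Hangs by its hole on any of the pegs, front to the robot; may be absent.
- slip_tub_c (a point): Grey tub with a wide red lid, 100 mm across, 116 mm high, round, standing loose on the bench. This point is on its axis, half-way up; z up. Its x axis points away from the robot within about 0.2 rad at the start.
- glaze_green_c (a point): Open green glass jar, 68 mm across, 117 mm high, round, standing loose on the bench. This point is on its axis, half-way up; z up. Its x axis points away from the robot within about 0.2 rad at the start.
- grey_cup_c (a point): Blue-grey glazed cup, 83 mm across, 65 mm high, round, standing loose on the bench. This point is on its axis, half-way up; z up. Its x axis points away from the robot within about 0.2 rad at the start.
- egg_cup_c (a point): Small white porcelain cup, 48 mm across, 42 mm high, round, standing loose on the bench. This point is on its axis, half-way up; z up. Its x axis points away from the robot within about 0.2 rad at the start.
- peg_rack: Fixed wooden rack, 300 mm wide; origin on the bench under its rail's middle, -x its front (yaw up to 0.25). Rail 18 mm thick, top at z 116. Four 4 mm steel pegs along -x at y 105, 35, -35, -105 mm, axis at z 110: level to x = -54, then bent up 45 degrees to a tip at x = -62, top z 119. A tile hangs with its hole's top on the peg, plate near x = -36, underside near z = 66 mm.
- peg1_tip (a point): Top of the upturned tip of the peg at rack y = 105 mm, 7 mm above the level part's top. A hanging tile raised by 8 to 15 mm (12 is best) clears it and slides off along the rack's -x. Its foot reaches 20 mm behind the plate, below the peg: raise it higher only when its centre is 25 mm or more past the tip.
- peg2_tip (a point): Top of the upturned tip of the peg at rack y = 35 mm, 7 mm above the level part's top. A hanging tile raised by 8 to 15 mm (12 is best) clears it and slides off along the rack's -x. Its foot reaches 20 mm behind the plate, below the peg: raise it higher only when its centre is 25 mm or more past the tip.
- peg3_tip (a point): Top of the upturned tip of the peg at rack y = -35 mm, 7 mm above the level part's top. A hanging tile raised by 8 to 15 mm (12 is best) clears it and slides off along the rack's -x. Its foot reaches 20 mm behind the plate, below the peg: raise it higher only when its centre is 25 mm or more past the tip.
- peg4_tip (a point): Top of the upturned tip of the peg at rack y = -105 mm, 7 mm above the level part's top. A hanging tile raised by 8 to 15 mm (12 is best) clears it and slides off along the rack's -x. Its foot reaches 20 mm behind the plate, below the peg: raise it higher only when its centre is 25 mm or more past the tip.
- bench (a point): Fixed point on the bench top at (0.5, 0, 0); its axes are the world's: x away from the robot, y to its left, z up.
- engobe_yellow: Bystander: bottle with a white cap, 70 mm across, 141 mm high; origin at the centre of its underside.
- loop_tool: Bystander: wooden loop tool 150 mm long, lying on the bench; origin under its middle.
- lid_yellow: Bystander: upturned lid with yellow glaze in it, 66 mm across, 13 mm high, on the bench; origin under its middle.
Mind the look-alikes: they are no part of the job. What is shaped like the part that bears round_tile_c but black or purple is not meant.

How it is judged:
By the outcome, as a careful person would: the job done as asked, in the order asked, and still so for the second after the job is handed in, with the robot touching nothing.
Of square_tile, round_tile, pointed_tile, tab_tile only 3 to 4 are there at a start; the rules pass over those that are not, and their reading is None.
At some moment in a run one of grey_cup, egg_cup may be knocked a few centimetres aside while the robot is not near it.
It also fails if it takes over 210 s, if anything falls off the work surface, if the arm or the gripper's body presses on something with over 40 N, if the wrist force passes 120 N, or if a joint passes its speed limit or range.

## Working session

There is one attempt and no reset: what is moved stays moved. The work goes in short steps, Python scripts to look and compute and a shell command to move; the robot and the scene stay as the last step left them, time stands still between calls to the robot, and variables do not carry over. Pictures are saved under pics/ and viewed, at most 14 in all, crops included, and the job is handed in when it is done.

```bash
mkdir -p pics; ls
python3 - <<'E'
from plant import ctrl, optics
import cv2,pickle
for n in("side","top"):
    f=optics.grab_frame(n); cv2.imwrite(f"pics/{n}0.png",f["color"][:,:,::-1]); pickle.dump(f,open(n+"0.pkl","wb"))
    R=cv2.Rodrigues(f["rvec"])[0]; print(n,f["K"].tolist(),(-R.T@f["tvec"].reshape(3)).round(),R.round(2).tolist())
s=ctrl.read_state();print(s)
E
```

```text
pics
side [[510.44259890477366, 0.0, 272.79775756096967], [0.0, 510.44259890477366, 214.07785946101498], [0.0, 0.0, 1.0]] [-758.  153. 1232.] [[-0.21, -0.98, 0.01], [-0.65, 0.13, -0.75], [0.73, -0.16, -0.66]]
top [[442.57516305989833, 0.0, 277.34407300127344], [0.0, 442.57516305989833, 205.23695831435435], [0.0, 0.0, 1.0]] [ 196.  -89. 1831.] [[-0.01, -1.0, 0.02], [-0.98, 0.0, -0.17], [0.17, -0.02, -0.98]]
{'clock': 0.1, 'qpos': array([ 1.02419557e+00,  2.59315649e-01,  1.53595564e+00,  2.59215678e-05,
        1.34800458e+00, -2.02835318e-01]), 'joint_velocities': array([-0.00029271, -0.00294401, -0.00350213, -0.00061758,  0.00225622,
       -0.00102131]), 'joint_efforts': array([ 2.71259516e-03, -4.46969998e+01, -2.91248703e+01, -3.56764385e-04,
        6.30206006e-03,  5.99516784e-05]), 'ee_pos': array([185.12761051, 517.4478905 , 249.54051883]), 'tool_rot': array([ 1.71040400e-01,  9.85263657e-01, -7.78584201e-04, -3.19798281e-04]), 'contact_force': array([ 1.00416475, -0.73341911,  0.18437375]), 'torque': array([ 0.07843021,  0.01461315, -0.01198391]), 'grasp_force': 0.0, 'opening': 85.49874021875605}
```

View pics/side0.png

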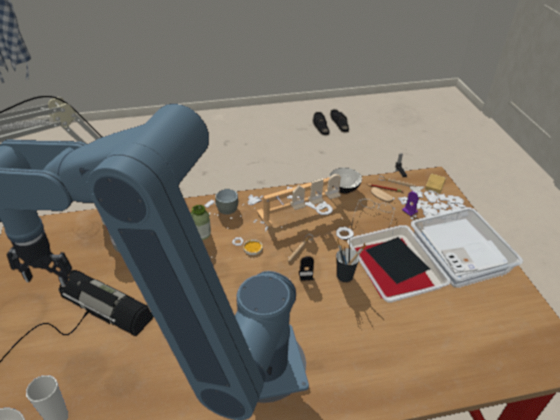

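View pics/top0.png

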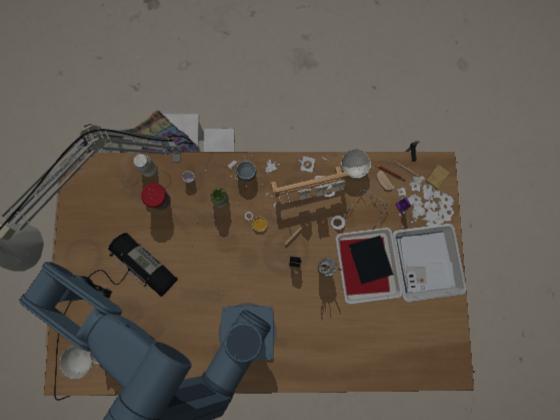

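The side view shows the rack at about (300,205) with tiles on it. The top view shows the red lid (153,195), green jar (219,198), grey cup (246,171), small white cup (188,177), capped bottle (143,162), yellow lid (260,225) and loop tool (293,236). The enlargements below show the rack and containers.

Run:
```python
import cv2,numpy as np
a=cv2.imread("pics/top0.png")[145:245,125:355]; b=cv2.imread("pics/side0.png")[165:265,190:390]
cv2.imwrite("pics/c1.png",cv2.resize(a,None,fx=3.4,fy=3.4,interpolation=cv2.INTER_CUBIC))
cv2.imwrite("pics/c2.png",cv2.resize(b,None,fx=4,fy=4,interpolation=cv2.INTER_CUBIC))
```

```text
(no output)
```

View pics/c1.png

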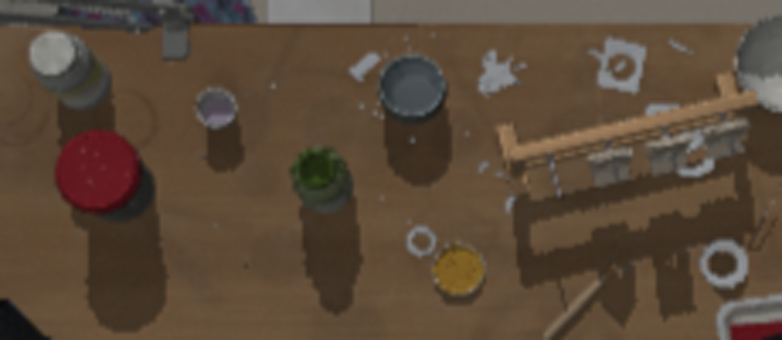

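View pics/c2.png

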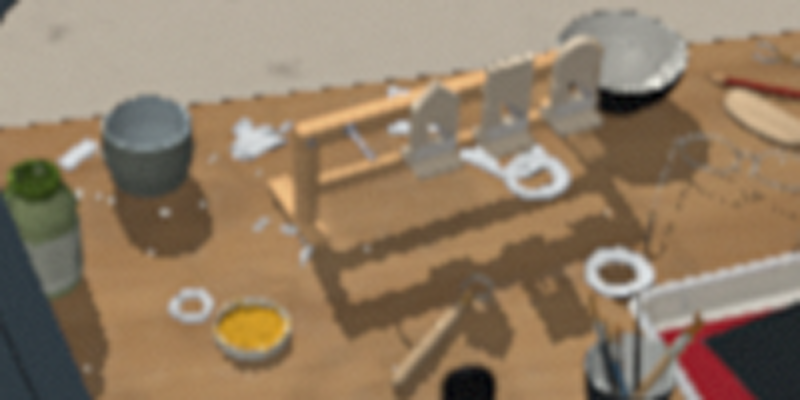

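The tub, jar, grey cup, white cup and bottle stand in a row left of the rack. The rack's left peg (peg 1) is empty. Going right in side-crop c2, the tiles on the other pegs are pointed (433,130), square (510,105) and round (577,85), all bisque. The black and purple pieces lie at the far right, so the bisque one is the real round tile. The tab tile is absent. Next I measure by masks.

```bash
cat > h.py <<'E'
import cv2,numpy as np
def pose(f):
    R=cv2.Rodrigues(np.array(f["rvec"]))[0]; t=np.array(f["tvec"]).reshape(3); return R,t
def cast(f,uv,z):
    R,t=pose(f); c=-R.T@t
    d=(np.c_[np.atleast_2d(uv),np.ones(len(np.atleast_2d(uv)))]@np.linalg.inv(f["K"]).T)@R
    return c+d*((z-c[2])/d[:,2])[:,None]
def proj(f,P):
    return cv2.projectPoints(np.array(P,float).reshape(-1,3),np.array(f["rvec"]),np.array(f["tvec"]),f["K"],None)[0][:,0]
def blob(f,m,box):
    x0,y0,x1,y1=box; mm=np.zeros(m.shape,np.uint8); mm[y0:y1,x0:x1]=m[y0:y1,x0:x1]
    n,l,s,c=cv2.connectedComponentsWithStats(mm); k=1+s[1:,4].argmax(); return l==k,s[k],c[k]
E
python3 - <<'E'
import pickle; from h import *
f=pickle.load(open("top0.pkl","rb")); g=pickle.load(open("side0.pkl","rb"))
for n,F in(("top",f),("side",g)):
    hsv=cv2.cvtColor(F["color"],cv2.COLOR_RGB2HSV); F["h"]=hsv
    pts={"top":[(153,195),(155,205),(219,194),(219,203),(246,171),(236,171),(188,177),(310,183),(300,192),(260,200),(320,191)],"side":[(285,192),(227,200),(201,225),(298,197),(240,230)]}[n]
    for p in pts: print(n,p,hsv[p[1],p[0]],F["color"][p[1],p[0]])
h=f["h"].astype(int)
red=((h[...,0]<8)|(h[...,0]>172))&(h[...,1]>150)&(h[...,2]>70)
m,s,c=blob(f,red.astype(np.uint8),(135,175,175,220)); print("lid",s,c,cast(f,c,116))
rgb=f["color"].astype(int)
for r in range(160,190): print(r,' '.join('%3d,%3d'%(h[r,x,0],h[r,x,2]) for x in range(232,262,2)))
E
```

```text
top (153, 195) [178 189 100] [100  26  32]
top (155, 205) [178 194 100] [100  24  30]
top (219, 194) [ 41 164  42] [32 42 15]
top (219, 203) [39 72 57] [52 57 41]
top (246, 171) [97 28 82] [73 80 82]
top (236, 171) [17 54 75] [75 68 59]
top (188, 177) [141  32  80] [77 70 80]
top (310, 183) [ 15 108 135] [135 107  78]
top (300, 192) [ 18  43 100] [100  93  83]
top (260, 200) [ 16 115 100] [100  79  55]
top (320, 191) [16 32 89] [89 84 78]
side (285, 192) [ 15 117 207] [207 160 112]
side (227, 200) [ 96  27 133] [119 130 133]
side (201, 225) [ 38  45 107] [102 107  88]
side (298, 197) [ 15  20 177] [177 170 163]
side (240, 230) [ 16 118 167] [167 131  90]
lid [141 183  24  23 432] [152.71990741 194.25231481] [[543.05065089 369.99192721 116.        ]]
160  14, 97  12,109  14, 97  15,102  15, 96  15, 96  15, 99  15, 97  15, 97  15, 96  16, 93  14, 93  15, 93  15, 95  15, 99
161  12,112 105,140  13,108  16,106  15, 97  14, 92  19, 92  40, 91  23, 86  14, 97  15, 92  15, 93  15, 92  15, 93  15, 96
162 110,135 105,142   9,120  15, 97  14, 91 103, 81  96, 58  98, 64 103, 65  83, 93  16, 94 
[... 2679 characters left out ...]
  15, 59  16, 58  14, 61  15, 62  16, 61  15, 59  14, 58  14, 58  15, 90  15, 89
185  15, 91  15, 89  15, 90  16, 60  14, 57  14, 59  15, 58  15, 77  16, 61  14, 61  16, 58  14, 57  13, 58  15, 89  15, 88
186  15, 90  15, 89  15, 89  14, 59  16, 57  14, 58  16, 57  19, 95  15, 61  15, 60  15, 58  14, 58  14, 57  15, 89  15, 88
187  15, 90  15, 91  15, 90  14, 60  15, 57  15, 57  16, 57  15, 62  15, 61  16, 61  14, 59  16, 56  14, 57  16, 89  15, 88
188  15, 91  15, 90  15, 91  15, 70  16, 59  15, 59  14, 57  14, 58  14, 62  15, 62  14, 59  14, 58  14, 59  14, 90  14, 89
189  15, 92  15, 91  15, 91  15, 86  14, 58  16, 59  14, 59  15, 60  15, 62  15, 62  16, 60  16, 58  15, 58  15, 90  15, 90
```

Run:
```python
import pickle; from h import *
f=pickle.load(open("top0.pkl","rb")); g=pickle.load(open("side0.pkl","rb"))
H=lambda F:cv2.cvtColor(F["color"],cv2.COLOR_RGB2HSV).astype(int)
h=H(f);k=H(g); u8=lambda m:m.astype(np.uint8)
m,s,c=blob(f,u8((h[...,0]>80)&(h[...,0]<125)&(h[...,1]>12)),(236,160,258,182));print("cup",s,c,cast(f,c,45))
ys,xs=np.where(m);(cc,r)=cv2.minEnclosingCircle(np.c_[xs,ys].astype(np.float32));print(cc,r,cast(f,cc,60))
m,s,c=blob(g,u8((k[...,0]>80)&(k[...,0]<125)),(205,180,245,220));print("cup side",s,c,cast(g,c,32))
m,s,c=blob(f,u8((h[...,0]>24)&(h[...,0]<70)&(h[...,1]>50)),(205,180,235,215));print("jar",s,c)
m,s,c=blob(f,u8((h[...,0]>30)&(h[...,0]<70)&(h[...,1]>115)),(205,180,235,215));print("jar rim inside",s,c,cast(f,c,110))
m,s,c=blob(f,u8((h[...,2]>112)&(h[...,0]<22)&(h[...,1]>85)),(265,160,355,200));print("rail",s,c)
ys,xs=np.where(m)
P=cast(f,np.c_[xs,ys],116)[:,:2].astype(np.float32)
r=cv2.minAreaRect(P);print("rail rect",r); l=cv2.fitLine(P,cv2.DIST_HUBER,0,.01,.01).ravel();print(l,np.degrees(np.arctan2(l[1],l[0])))
e=np.array([l[0],l[1]]);t=(P-l[2:])@e;print("ends",l[2:]+np.percentile(t,1)*e,l[2:]+np.percentile(t,99)*e)
t1=u8((h[...,1]<62)&(h[...,2]>70))
for nm,F,M,box in(("top",f,t1,(296,180,346,202)),("side",g,u8((k[...,1]<45)&(k[...,2]>140)),(290,170,342,212))):
    x0,y0,x1,y1=box;n,L,S,C=cv2.connectedComponentsWithStats(M[y0:y1,x0:x1])
    for i in range(1,n):
        if S[i,4]>25: print(nm,S[i]+[x0,y0,0,0,0],C[i]+[x0,y0])
    ov=F["color"].copy(); ov[y0:y1,x0:x1][M[y0:y1,x0:x1]>0]=(255,0,255)
    if nm=="top": ov[m]=(0,255,0)
    cv2.imwrite(f"pics/ov_{nm}.png",cv2.resize(np.hstack([F["color"][155:215,265:355],ov[155:215,265:355]]),None,fx=4.4,fy=4.4,interpolation=cv2.INTER_NEAREST)[:,:,::-1])
a,b=[cv2.imread(f"pics/ov_{n}.png") for n in("top","side")]; cv2.imwrite("pics/ov.png",np.vstack([a,b]))
```

```text
cup [237 162  19  18 268] [245.76119403 170.23880597] [[657.38331027   8.85460726  45.        ]]
(245.88095092773438, 170.1904754638672) 9.43675708770752 [[653.71001903   7.53732826  60.        ]]
cup side [217 189  20  14 223] [226.56502242 195.75784753] [[688.79935786   1.24618776  32.        ]]
jar [210 188  18  17 221] [218.45248869 196.03167421]
jar rim inside [211 189  13  11 105] [217.34285714 194.06666667] [[543.90881352 117.12981846 110.        ]]
rail [271 166  77  26 387] [308.60981912 180.83979328]
rail rect ((605.5401611328125, -246.906005859375), (44.81719970703125, 303.74676513671875), 13.284541130065918)
[ 2.2413220e-01 -9.7455877e-01  5.9329785e+02 -2.4755246e+02] -77.04814
ends [ 559.9462  -102.53491] [ 626.7572 -393.0386]
top [315 180  30  17 283] [329.29328622 188.09893993]
top [298 186  13  14 105] [304.07619048 193.14285714]
side [290 170  52  16 517] [311.16827853 175.28820116]
side [305 201  28  11 159] [319.20125786 205.93081761]
```

View pics/ov.png

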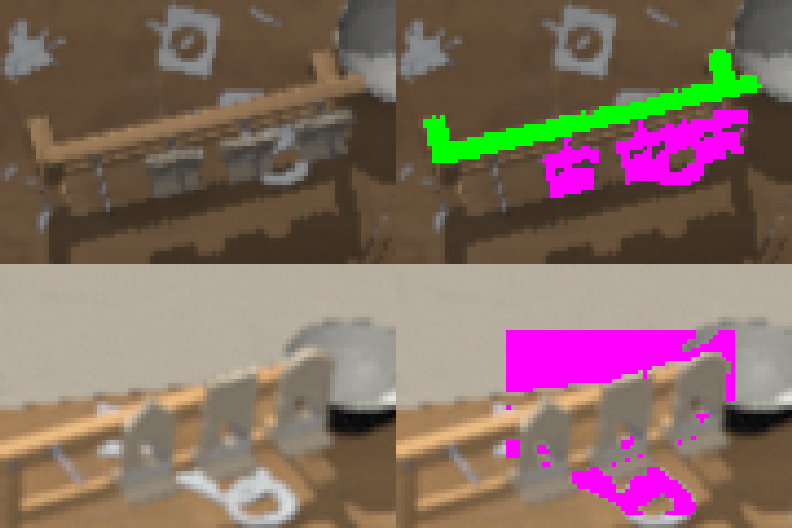

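The overlay shows the rail (green) from about (274,190) to (348,174) in the top image. The plates top out just in front of it, with pointed, square and round from left to right.

Run:
```python
import pickle; from h import *
f=pickle.load(open("top0.pkl","rb")); g=pickle.load(open("side0.pkl","rb"))
h=cv2.cvtColor(f["color"],cv2.COLOR_RGB2HSV).astype(int)
m=(h[...,2]>112)&(h[...,0]<22)&(h[...,1]>85)
pts=[]
for x in range(282,334):
    y=np.where(m[165:195,x])[0]+165
    if len(y): pts.append((x,y.mean()))
P=cast(f,pts,116)[:,:2].astype(np.float32); l=cv2.fitLine(P,cv2.DIST_HUBER,0,.01,.01).ravel(); e=l[:2]*np.sign(-l[1]); 
psi=np.arctan2(e[0],-e[1]); print("yaw deg",np.degrees(psi))
E=cast(f,[(273.6,189.8),(348,173.9)],116)[:,:2]; print(E)
t=(E-l[2:])@e; mid=l[2:]+t.mean()*e; print("len",t[1]-t[0],"mid",mid)
ex=np.array([np.cos(psi),np.sin(psi)]); ey=np.array([-ex[1],ex[0]])
W=lambda x,y,z:[*(mid+x*ex+y*ey),z]
for i,y in enumerate((105,35,-35,-105)):
    T=W(-62,y,119);A=W(-36,y,156);print("peg",i+1,"tile",np.round(A,1),"pix: top-centre top/side",proj(f,A).round(1),proj(g,A).round(1),"foot front",proj(g,W(-56,y,66)).round(1),"tip",proj(f,T).round(1),proj(g,T).round(1))
print("rail L/R side",proj(g,[W(-9,150,116),W(-9,-150,116)]).round(1))
```

```text
yaw deg 12.736935
[[ 558.95326098 -105.48466202]
 [ 622.58716662 -403.04340493]]
len 304.26629418147417 mid [ 592.35567432 -253.90566199]
peg 1 tile [ 534.1 -159.4  156. ] pix: top-centre top/side [[287.7 193.9]] [[279.1 190.3]] foot front [[281. 214.]] tip [[288.9 202.1]] [[282.2 203.3]]
peg 2 tile [ 549.5 -227.7  156. ] pix: top-centre top/side [[305.3 189.9]] [[297.8 185. ]] foot front [[299.2 208.6]] tip [[306.1 198.1]] [[300.7 197.9]]
peg 3 tile [ 565. -296.  156.] pix: top-centre top/side [[322.8 185.9]] [[315.9 179.9]] foot front [[316.9 203.3]] tip [[323.3 194.2]] [[318.8 192.6]]
peg 4 tile [ 580.4 -364.3  156. ] pix: top-centre top/side [[340.2 182. ]] [[333.7 174.9]] foot front [[334.1 198.1]] tip [[340.4 190.3]] [[336.4 187.5]]
rail L/R side [[263.5 198.2]
 [339.7 176.5]]
```

```bash
cat > go.py <<'E'
import sys,numpy as np
from scipy.spatial.transform import Rotation as Ro
from plant import ctrl
s=ctrl.read_state();R=Ro.from_quat(s["tool_rot"]).as_matrix();a=np.degrees(np.arctan2(R[1,1],R[0,1]))
print("t",s["clock"],"pos",s["ee_pos"].round(1),"yAngle",a.round(1),"F",s["contact_force"].round(1),"open",round(s["opening"],1),"grip",round(s["grasp_force"],1),"q1,q6",s["qpos"][[0,5]].round(2))
for arg in sys.argv[1:]:
    v=[float(x) for x in arg.split(",")]
    print(arg,"-> cm",(R.T@(np.array(v[:3])-s["ee_pos"])/10).round(2),"turn",((a-v[3]+90)%180-90).round(1) if len(v)>3 else 0)
E
python3 go.py 565,-297,240,12.7 565,-297,141,12.7
```

```text
t 0.1 pos [185.1 517.4 249.5] yAngle 70.3 F [ 1.  -0.7  0.2] open 85.5 grip 0.0 q1,q6 [ 1.02 -0.2 ]
565,-297,240,12.7 -> cm [-63.22 -63.87   1.04] turn 57.6
565,-297,141,12.7 -> cm [-63.22 -63.86  10.94] turn 57.6
```

```bash
python3 -m creep '[[-63.2,-63.9,1,57.6,4],[-63.2,-63.9,1,57.6,4],[-63.2,-63.9,1,57.6,4],[-63.2,-63.9,1,57.6,4],[-63.2,-63.9,1,57.6,4],[-63.2,-63.9,1,57.6,4],[-63.2,-63.9,1,57.6,4],[-63.2,-63.9,1,57.6,4],[-63.2,-63.9,1,57.6,4],[-63.2,-63.9,1,57.6,4],[-63.2,-63.9,1,57.6,4],[-63.2,-63.9,1,57.6,4],[-63.2,-63.9,1,57.6,4],[-63.2,-63.9,1,57.6,4],[-63.2,-63.9,1,57.6,4],[-63.2,-63.9,1,57.6,4],[-63.2,-63.9,1,57.6,4],[-63.2,-63.9,1,57.6,4],[-63.2,-63.9,1,57.6,4],[-63.2,-63.9,1,57.6,4]]' 30
python3 go.py 565,-297,240,12.7 565,-297,141,12.7
python3 - <<'E'
from plant import ctrl, optics
import cv2,pickle,numpy as np
F=[optics.grab_frame(n) for n in("side","top")]; pickle.dump(F,open("f1.pkl","wb"))
a=F[0]["color"][140:240,210:390]; b=F[1]["color"][140:240,120:380]
z=lambda i,s:cv2.resize(i,None,fx=s,fy=s,interpolation=cv2.INTER_CUBIC)
c=np.zeros((600,780,3),np.uint8); c[:300,:540]=z(a,3); c[300:]=z(b,3); cv2.imwrite("pics/s1.png",c[:,:,::-1])
E
```

```text
clock: 2.6
ee_pos: [565.0, -296.2, 240.7]
tool_rot: [0.624, 0.781, -0.0, 0.0]
contact_force: [-0.6, 0.2, -0.8]
opening: 39.9
grasp_force: 0.0
t 2.6 pos [ 565.  -296.2  240.7] yAngle 12.7 F [-0.6  0.2 -0.8] open 39.9 grip 0.0 q1,q6 [-0.66 -0.88]
565,-297,240,12.7 -> cm [-0.08 -0.02  0.07] turn 0.0
565,-297,141,12.7 -> cm [-0.07 -0.02  9.97] turn 0.0
```

View pics/s1.png

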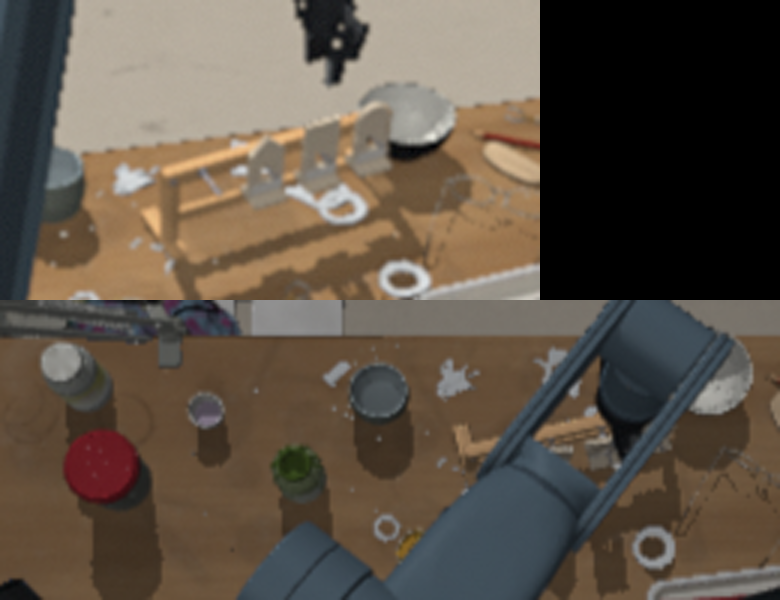

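Run:
```python
import pickle; from h import *
g=pickle.load(open("f1.pkl","rb"))[0]
print(proj(g,[[565,-296,221],[565,-296,156],[565,-302,156]]))
C=g["color"][:,:,:].astype(int)
for r in range(155,170,2): 
    x=np.where(C[r,300:340].sum(1)<260)[0]+300; print(r,x.min() if len(x) else 0,x.max() if len(x) else 0)
h=cv2.cvtColor(g["color"],cv2.COLOR_RGB2HSV)
for r in(182,184,186,188): print(r,[tuple(h[r,x,1:]) [0] for x in range(304,330)])
```

```text
[[317.28878356 164.52265961]
 [315.93428958 179.87466154]
 [317.61704289 179.66901561]]
155 312 330
157 312 329
159 312 328
161 320 324
163 320 324
165 320 323
167 320 322
169 0 0
182 [np.uint8(44), np.uint8(52), np.uint8(57), np.uint8(64), np.uint8(70), np.uint8(72), np.uint8(75), np.uint8(67), np.uint8(50), np.uint8(47), np.uint8(49), np.uint8(50), np.uint8(49), np.uint8(50), np.uint8(47), np.uint8(46), np.uint8(44), np.uint8(44), np.uint8(53), np.uint8(91), np.uint8(115), np.uint8(117), np.uint8(115), np.uint8(102), np.uint8(62), np.uint8(47)]
184 [np.uint8(121), np.uint8(118), np.uint8(120), np.uint8(116), np.uint8(118), np.uint8(118), np.uint8(115), np.uint8(93), np.uint8(58), np.uint8(46), np.uint8(46), np.uint8(48), np.uint8(47), np.uint8(49), np.uint8(46), np.uint8(46), np.uint8(47), np.uint8(45), np.uint8(53), np.uint8(87), np.uint8(112), np.uint8(117), np.uint8(114), np.uint8(95), np.uint8(66), np.uint8(48)]
186 [np.uint8(114), np.uint8(118), np.uint8(115), np.uint8(118), np.uint8(118), np.uint8(114), np.uint8(100), np.uint8(70), np.uint8(47), np.uint8(46), np.uint8(43), np.uint8(46), np.uint8(48), np.uint8(45), np.uint8(49), np.uint8(49), np.uint8(49), np.uint8(49), np.uint8(66), np.uint8(100), np.uint8(115), np.uint8(118), np.uint8(114), np.uint8(89), np.uint8(58), np.uint8(46)]
188 [np.uint8(86), np.uint8(106), np.uint8(113), np.uint8(115), np.uint8(120), np.uint8(112), np.uint8(90), np.uint8(59), np.uint8(47), np.uint8(46), np.uint8(46), np.uint8(47), np.uint8(47), np.uint8(48), np.uint8(51), np.uint8(45), np.uint8(47), np.uint8(52), np.uint8(78), np.uint8(105), np.uint8(115), np.uint8(117), np.uint8(113), np.uint8(87), np.uint8(58), np.uint8(47)]
```

The picture shows the gripper above the square tile (side image about (321,165)). The finger and the tile sit off prediction by about the same small bias, so the lateral estimate holds. I descend and grip.

```bash
python3 -m creep '[[-0.1,0,5,0,4],[-0.1,0,8,0,4],[-0.1,0,9.9,0,4],[-0.1,0,9.9,0,4],[-0.1,0,9.9,0,4],[-0.1,0,9.9,0,2],[-0.1,0,9.9,0,1],[-0.1,0,9.9,0,0.2],[-0.1,0,9.9,0,0.2],[-0.1,0,9.9,0,0.2],[-0.1,0,9.9,0,0.2],[-0.1,0,9.9,0,0.2]]' 30; python3 go.py
```

```text
clock: 4.2
ee_pos: [565.6, -298.0, 142.0]
tool_rot: [0.625, 0.781, 0.0, 0.001]
contact_force: [-1.0, 0.9, 5.3]
opening: 7.3
grasp_force: 33.2
t 4.2 pos [ 565.6 -298.   142. ] yAngle 12.7 F [-1.   0.9  5.3] open 7.3 grip 33.2 q1,q6 [-0.66 -0.88]
```

```bash
python3 -m creep '[[0,0,-0.4,0,0.2],[0,0,-0.8,0,0.2],[0,0,-1.2,0,0.2],[0,0,-1.2,0,0.2],[0,0,-1.2,0,0.2]]' 40; python3 go.py
```

```text
clock: 4.82
ee_pos: [565.2, -297.7, 153.2]
tool_rot: [0.625, 0.781, 0.0, -0.0]
contact_force: [0.3, -0.2, 0.5]
opening: 7.4
grasp_force: 39.5
t 4.825 pos [ 565.2 -297.7  153.2] yAngle 12.7 F [ 0.3 -0.2  0.5] open 7.4 grip 39.5 q1,q6 [-0.66 -0.88]
```

```bash
python3 -m creep '[[0,-1,0,0,0.2],[0,-2.5,0,0,0.2],[0,-4,0,0,0.2],[0,-5.5,0,0,0.2],[0,-7,0,0,0.2],[0,-8,0,0,0.2],[0,-8,-3,0,0.2],[0,-8,-8,0,0.2],[0,-8,-12,0,0.2],[0,-8,-12,0,0.2]]'
python3 - <<'E'
import pickle; from h import *
import subprocess
print(subprocess.run(["python3","go.py","443,370,200,0","443,370,80,0"],capture_output=True,text=True).stdout)
E
```

```text
clock: 6.08
ee_pos: [488.4, -316.8, 277.5]
tool_rot: [0.625, 0.781, -0.0, 0.004]
contact_force: [-0.1, -0.2, -0.9]
opening: 7.2
grasp_force: 39.5
t 6.075 pos [ 488.4 -316.8  277.5] yAngle 12.7 F [-0.1 -0.2 -0.9] open 7.2 grip 39.5 q1,q6 [-0.77 -0.99]
443,370,200,0 -> cm [68.04 10.64  7.33] turn 12.7
443,370,80,0 -> cm [68.13 10.59 19.33] turn 12.7
```

```bash
python3 -m creep '[[68.3,10.8,0,12.7,0.2],[68.3,10.8,0,12.7,0.2],[68.3,10.8,0,12.7,0.2],[68.3,10.8,0,12.7,0.2],[68.3,10.8,0,12.7,0.2],[68.3,10.8,0,12.7,0.2],[68.3,10.8,0,12.7,0.2],[68.3,10.8,0,12.7,0.2],[68.3,10.8,0,12.7,0.2],[68.3,10.8,0,12.7,0.2],[68.3,10.8,0,12.7,0.2],[68.3,10.8,0,12.7,0.2],[68.3,10.8,0,12.7,0.2],[68.3,10.8,0,12.7,0.2],[68.3,10.8,0,12.7,0.2],[68.3,10.8,0,12.7,0.2]]'
python3 go.py 444.5,372,90,0
cat > snap.py <<'E'
import sys,pickle; from h import *; from plant import optics
# snap name sx sy tx ty : crops 130x100 at given corners, x3
n=sys.argv[1]; sx,sy,tx,ty=map(int,sys.argv[2:6])
F=[optics.grab_frame(k) for k in("side","top")]; pickle.dump(F,open(n+".pkl","wb"))
z=lambda i:cv2.resize(i,(390*1,300*1),interpolation=cv2.INTER_CUBIC)
c=np.hstack([z(F[0]["color"][sy:sy+100,sx:sx+130]),z(F[1]["color"][ty:ty+100,tx:tx+130])])
cv2.imwrite(f"pics/{n}.png",c[:,:,::-1])
E
python3 snap.py s2 100 150 120 145
```

```text
clock: 8.07
ee_pos: [442.8, 373.8, 273.6]
tool_rot: [0.708, 0.707, 0.0, 0.0]
contact_force: [0.5, 0.7, -0.2]
opening: 7.4
grasp_force: 39.4
t 8.075 pos [442.8 373.8 273.6] yAngle -0.1 F [ 0.5  0.7 -0.2] open 7.4 grip 39.4 q1,q6 [0.51 0.51]
444.5,372,90,0 -> cm [-0.18  0.17 18.36] turn -0.1
```

View pics/s2.png

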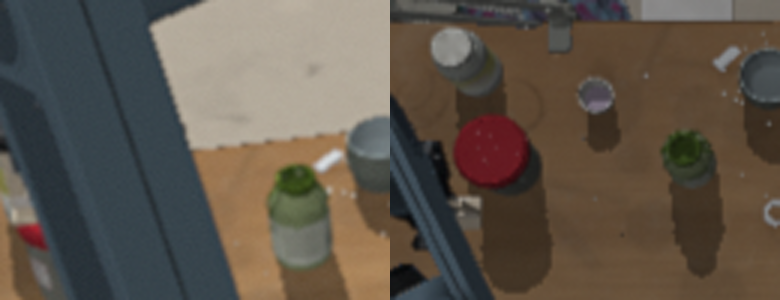

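Top view shows the tile at about (146,214), just on the robot's side of the red lid at (153,195). The arm hides the side view. I lower the tile.

```bash
python3 -m creep '[[-0.2,0.2,5,0,0.2],[-0.2,0.2,10,0,0.2],[-0.2,0.2,14,0,0.2],[-0.2,0.2,17,0,0.2],[-0.2,0.2,18.5,0,0.2],[-0.2,0.2,19,0,0.2],[-0.2,0.2,19.1,0,0.2],[-0.2,0.2,19.1,0,0.2],[-0.2,0.2,19.1,0,0.2]]'; python3 go.py 444.5,372,76,0
```

```text
clock: 9.3
ee_pos: [444.9, 373.0, 83.3]
tool_rot: [0.707, 0.707, 0.001, 0.0]
contact_force: [0.6, 0.7, -0.7]
opening: 7.4
grasp_force: 39.4
t 9.3 pos [444.9 373.   83.3] yAngle 0.0 F [ 0.6  0.7 -0.7] open 7.4 grip 39.4 q1,q6 [0.51 0.51]
444.5,372,76,0 -> cm [-0.1  -0.04  0.73] turn 0.0
```

```bash
python3 -m creep '[[-0.1,0,0.2,0,0.2],[-0.1,0,0.4,0,0.2],[-0.1,0,0.5,0,0.2],[-0.1,0,0.6,0,0.2],[-0.1,0,0.6,0,0.2],[-0.1,0,0.6,0,0.2]]'; python3 -m creep '[[0,0,0.1,0,0.2],[0,0,0.1,0,0.2],[0,0,0.1,0,0.2]]'
```

```text
clock: 10.05
ee_pos: [444.4, 371.7, 76.5]
tool_rot: [0.707, 0.707, 0.0, 0.0]
contact_force: [-0.6, -0.6, 2.5]
opening: 7.8
grasp_force: 39.8
clock: 10.42
ee_pos: [444.4, 371.8, 76.4]
tool_rot: [0.707, 0.707, 0.0, 0.0]
contact_force: [-2.8, -0.6, 9.3]
opening: 7.7
grasp_force: 41.0
```

```bash
python3 -m creep '[[0,0,0,0,1.5],[0,0,0,0,3],[0,0,0,0,4],[0,0,0,0,4],[0,0,0,0,4],[0,0,-5,0,4],[0,0,-11,0,4],[0,0,-17,0,4],[0,0,-18,0,4],[0,0,-18,0,4]]'; python3 go.py 580.4,-365.5,250,12.7
```

```text
clock: 11.68
ee_pos: [445.0, 371.7, 255.9]
tool_rot: [0.707, 0.707, 0.001, 0.0]
contact_force: [-0.1, 0.0, -0.5]
opening: 39.9
grasp_force: 0.0
t 11.675 pos [445.  371.7 255.9] yAngle -0.0 F [-0.1  0.  -0.5] open 39.9 grip 0.0 q1,q6 [0.5 0.5]
580.4,-365.5,250,12.7 -> cm [-73.72  13.55   0.55] turn -12.7
```

```bash
python3 -m creep '[[-73.7,13.5,0.5,-12.7,4],[-73.7,13.5,0.5,-12.7,4],[-73.7,13.5,0.5,-12.7,4],[-73.7,13.5,0.5,-12.7,4],[-73.7,13.5,0.5,-12.7,4],[-73.7,13.5,0.5,-12.7,4],[-73.7,13.5,0.5,-12.7,4],[-73.7,13.5,0.5,-12.7,4],[-73.7,13.5,0.5,-12.7,4],[-73.7,13.5,0.5,-12.7,4],[-73.7,13.5,0.5,-12.7,4],[-73.7,13.5,0.5,-12.7,4],[-73.7,13.5,0.5,-12.7,4],[-73.7,13.5,0.5,-12.7,4],[-73.7,13.5,0.5,-12.7,4],[-73.7,13.5,0.5,-12.7,4],[-73.7,13.5,0.5,-12.7,4]]'; python3 snap.py s3 60 170 120 145;python3 go.py 580.4,-365.5,142,12.7
```

```text
clock: 13.8
ee_pos: [579.7, -364.3, 250.9]
tool_rot: [0.624, 0.781, -0.0, 0.0]
contact_force: [0.3, -0.1, 0.0]
opening: 40.0
grasp_force: 0.0
t 13.9 pos [ 579.6 -364.7  250.8] yAngle 12.7 F [-0.   0.  -0.2] open 40.1 grip 0.0 q1,q6 [-0.72 -0.95]
580.4,-365.5,142,12.7 -> cm [-0.09  0.06 10.88] turn 0.0
```

View pics/s3.png

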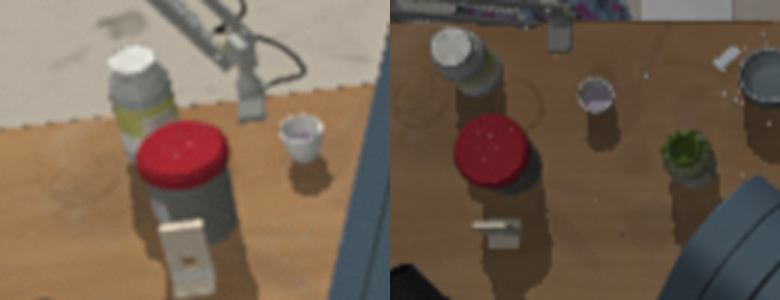

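The square tile stands upright in front of the tub: in the top image its foot is at about (158,223) and its plate top at (155,220). I now check the offsets numerically.

```bash
python3 - <<'E'
import pickle; from h import *
g,f=pickle.load(open("s3.pkl","rb"))
h=cv2.cvtColor(f["color"],cv2.COLOR_RGB2HSV).astype(int);k=cv2.cvtColor(g["color"],cv2.COLOR_RGB2HSV).astype(int);u8=lambda m:m.astype(np.uint8)
m,s,c=blob(f,u8((h[...,1]<60)&(h[...,2]>70)),(140,212,172,232));print("tile top",s,c)
for r in range(s[1],s[1]+s[3]): x=np.where(m[r])[0];print(r,x.min(),x.max())
m,s,c=blob(g,u8((k[...,1]<60)&(k[...,2]>130)),(110,240,134,272));print("tile side",s,c)
for r in range(s[1],s[1]+s[3],2): x=np.where(m[r])[0];print(r,x.min(),x.max())
T=[[444.5,372,90],[444.5,394,90],[444.5,350,90],[424.5,394,8],[424.5,350,8],[424.5,394,0],[424.5,350,0]]
print(proj(f,T).round(1).tolist(),proj(g,T).round(1).tolist())
red=lambda h:u8(((h[...,0]<8)|(h[...,0]>172))&(h[...,1]>150)&(h[...,2]>60))
m,s,c=blob(f,red(h),(135,175,175,220));ys,xs=np.where(m);e=cv2.minEnclosingCircle(np.c_[xs,ys].astype(np.float32));print(s,c,e,cast(f,c,112))
m,s,c=blob(g,red(k),(95,200,145,240));print(s,c,cast(g,c,110),proj(g,[[543,370,116],[545,372,116]]))
E
python3 -m creep '[[-0.1,0,5,0,4],[-0.1,0,9,0,4],[-0.1,0,10.9,0,4],[-0.1,0,10.9,0,4],[-0.1,0,10.9,0,4],[-0.1,0,10.9,0,2],[-0.1,0,10.9,0,1],[-0.1,0,10.9,0,0.2],[-0.1,0,10.9,0,0.2],[-0.1,0,10.9,0,0.2],[-0.1,0,10.9,0,0.2],[-0.1,0,10.9,0,0.2]]' 40; python3 go.py
```

```text
tile top [148 218  16  10 112] [156.35714286 222.19642857]
218 153 162
219 148 163
220 148 163
221 149 163
222 151 159
223 152 162
224 153 162
225 153 162
226 153 162
227 153 162
tile side [118 258  13  11 119] [123.87394958 263.21008403]
258 125 128
260 118 129
262 118 130
264 118 130
266 118 130
268 118 122
[[152.9, 220.0], [147.3, 220.0], [158.5, 220.0], [152.5, 227.6], [163.2, 227.6], [153.0, 227.9], [163.7, 227.8]] [[119.4, 244.9], [112.1, 245.8], [126.6, 243.9], [117.0, 268.2], [131.1, 266.2], [117.5, 269.9], [131.5, 267.9]]
[141 183  25  24 458] [153.1069869  194.54366812] ((153.2640380859375, 194.89700317382812), 12.366147994995117) [[542.68260599 369.49732943 112.        ]]
[106 210  30  23 538] [120.44423792 221.20260223] [[532.93736189 365.85404683 110.        ]] [[118.81532318 217.94759893]
 [118.18845061 217.62204577]]
clock: 15.4
ee_pos: [580.1, -366.6, 142.4]
tool_rot: [0.625, 0.781, -0.0, 0.001]
contact_force: [-0.3, -0.3, 5.5]
opening: 7.3
grasp_force: 43.1
t 15.4 pos [ 580.1 -366.6  142.4] yAngle 12.7 F [-0.3 -0.3  5.5] open 7.3 grip 43.1 q1,q6 [-0.73 -0.95]
```

Square tile is within about 1–2 mm of target. The round tile is gripped, so I lift it off.

```bash
python3 -m creep '[[0,0,-0.4,0,0.2],[0,0,-0.8,0,0.2],[0,0,-1.2,0,0.2],[0,0,-1.2,0,0.2],[0,-1,-1.2,0,0.2],[0,-2.5,-1.2,0,0.2],[0,-4,-1.2,0,0.2],[0,-5.5,-1.2,0,0.2],[0,-7,-1.2,0,0.2],[0,-8,-1.2,0,0.2],[0,-8,-1.2,0,0.2],[0,-8,-4,0,0.2],[0,-8,-9,0,0.2],[0,-8,-13,0,0.2],[0,-8,-13,0,0.2]]';  python3 snap.py s4 240 140 230 145
python3 - <<'E'
import pickle; from h import *
f=pickle.load(open("f1.pkl","rb"))[1]; f2,=[pickle.load(open("s4.pkl","rb"))[1]]
for F in(f,f2):
    h=cv2.cvtColor(F["color"],cv2.COLOR_RGB2HSV).astype(int);u8=lambda m:m.astype(np.uint8)
    m,s,c=blob(F,u8((h[...,0]>30)&(h[...,0]<70)&(h[...,1]>115)),(205,180,235,215));ys,xs=np.where(m);print("jar rim",s,c,cast(F,c,110),cv2.minEnclosingCircle(np.c_[xs,ys].astype(np.float32)))
    m,s,c=blob(F,u8((h[...,0]>24)&(h[...,0]<100)&(h[...,1]>45)&(h[...,2]<100)),(205,180,235,218));print("jar all",s,c);
    for r in range(s[1],s[1]+s[3]): x=np.where(m[r])[0];print(r,x.min(),x.max(),end="; ")
    m,s,c=blob(F,u8((h[...,0]>80)&(h[...,0]<125)&(h[...,1]>12)),(225,150,268,195));print("cup",s,c,cast(F,c,60))
E
```

```text
clock: 17.27
ee_pos: [503.4, -385.1, 275.8]
tool_rot: [0.624, 0.781, -0.001, 0.004]
contact_force: [-0.0, -0.4, -1.5]
opening: 7.3
grasp_force: 42.3
jar rim [211 189  13  11 104] [217.30769231 194.11538462] [[543.71284548 117.26554194 110.        ]] ((217.02000427246094, 193.5800018310547), 6.185304641723633)
jar all [210 188  18  18 226] [218.53539823 196.13716814]
188 216 220; 189 214 222; 190 213 223; 191 212 225; 192 212 225; 193 211 226; 194 211 226; 195 210 226; 196 211 227; 197 211 227; 198 211 227; 199 211 226; 200 212 226; 201 213 225; 202 213 224; 203 214 223; 204 214 220; 205 215 215; cup [237 162  19  17 266] [245.7406015  170.11278195] [[654.04115237   8.11575403  60.        ]]
jar rim [211 189  13  11 105] [217.34285714 194.07619048] [[543.87038563 117.12921285 110.        ]] ((217.02000427246094, 193.5800018310547), 6.185304641723633)
jar all [210 188  18  18 227] [218.52863436 196.17621145]
188 216 220; 189 214 222; 190 213 223; 191 212 225; 192 212 225; 193 211 226; 194 211 226; 195 210 226; 196 211 227; 197 211 227; 198 211 227; 199 211 226; 200 212 226; 201 213 225; 202 213 224; 203 214 223; 204 214 220; 205 215 217; cup [237 162  19  18 268] [245.73134328 170.14179104] [[653.91837609   8.15323109  60.        ]]
```

View pics/s4.png

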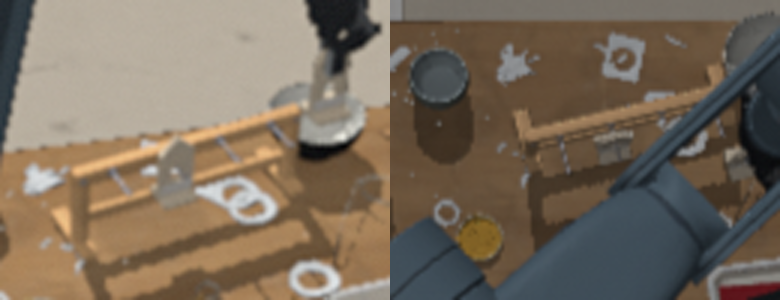

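The picture shows the round tile held clear of its peg, and only the pointed tile left on the rack. I now locate the jar from both views.

```bash
python3 - <<'E'
import pickle; from h import *
g,f=pickle.load(open("s2.pkl","rb"))
k=cv2.cvtColor(g["color"],cv2.COLOR_RGB2HSV).astype(int);u8=lambda m:m.astype(np.uint8)
m,s,c=blob(g,u8((k[...,0]>24)&(k[...,0]<75)&(k[...,2]<190)),(185,200,217,245));print(s,c)
for r in range(s[1],s[1]+s[3],3): x=np.where(m[r])[0];print(r,x.min(),x.max())
print(cast(f,[(217.2,194)],117),cast(f,[(219,197.5)],55))
for x,y in((541,117),(545,119),(549,120)): print(x,y,proj(f,[[x,y,117],[x,y,60],[x,y,0]]).round(1).tolist(),proj(g,[[x,y,117],[x,y,60],[x,y,0]]).round(1).tolist())
E
python3 go.py 470,118,275,0
```

```text
[189 205  21  35 585] [199.47692308 222.47692308]
205 196 202
208 192 204
211 192 206
214 190 208
217 190 208
220 190 208
223 190 209
226 191 209
229 191 209
232 192 209
235 193 209
238 194 206
[[542.7635127  116.85518788 117.        ]] [[540.72494571 116.76664765  55.        ]]
541 117 [[217.2, 194.4], [218.8, 197.2], [220.4, 199.9]] [[197.1, 208.2], [198.5, 220.9], [200.0, 233.6]]
545 119 [[216.7, 193.4], [218.3, 196.2], [220.0, 199.0]] [[196.4, 207.5], [197.8, 220.2], [199.3, 232.9]]
549 120 [[216.4, 192.5], [218.1, 195.3], [219.7, 198.1]] [[196.0, 206.8], [197.4, 219.4], [198.9, 232.2]]
t 17.375 pos [ 501.8 -383.6  271.1] yAngle 12.7 F [ 0.3  0.1 -1.4] open 7.4 grip 42.3 q1,q6 [-0.83 -1.05]
470,118,275,0 -> cm [49.63  7.95 -0.39] turn 12.7
```

```bash
python3 -m creep '[[49.7,6.7,0,12.7,0.2],[49.7,6.7,0,12.7,0.2],[49.7,6.7,0,12.7,0.2],[49.7,6.7,0,12.7,0.2],[49.7,6.7,0,12.7,0.2],[49.7,6.7,0,12.7,0.2],[49.7,6.7,0,12.7,0.2],[49.7,6.7,0,12.7,0.2],[49.7,6.7,0,12.7,0.2],[49.7,6.7,0,12.7,0.2],[49.7,6.7,0,12.7,0.2],[49.7,6.7,0,12.7,0.2]]'; python3 go.py 458,116.5,82,0
```

```text
clock: 18.88
ee_pos: [457.9, 114.3, 271.0]
tool_rot: [0.708, 0.706, -0.0, -0.0]
contact_force: [0.6, -0.1, -0.4]
opening: 7.5
grasp_force: 42.1
t 18.875 pos [457.9 114.3 271. ] yAngle -0.1 F [ 0.6 -0.1 -0.4] open 7.5 grip 42.1 q1,q6 [0.01 0.01]
458,116.5,82,0 -> cm [ 0.22  0.02 18.9 ] turn -0.1
```

```bash
python3 -m creep '[[0.2,0,5,0,0.2],[0.2,0,10,0,0.2],[0.2,0,14,0,0.2],[0.2,0,17,0,0.2],[0.2,0,18.4,0,0.2],[0.2,0,18.9,0,0.2],[0.2,0,19.1,0,0.2],[0.2,0,19.3,0,0.2],[0.2,0,19.4,0,0.2],[0.2,0,19.4,0,0.2]]'; python3 go.py 458,116.5,76,0
```

```text
clock: 20.12
ee_pos: [457.8, 117.8, 77.6]
tool_rot: [0.707, 0.707, 0.0, 0.0]
contact_force: [-0.4, -0.3, -0.7]
opening: 7.4
grasp_force: 42.1
t 20.125 pos [457.8 117.8  77.6] yAngle 0.0 F [-0.4 -0.3 -0.7] open 7.4 grip 42.1 q1,q6 [0.02 0.01]
458,116.5,76,0 -> cm [-0.13  0.02  0.16] turn 0.0
```

```bash
python3 -m creep '[[-0.1,0,0.1,0,0.2],[-0.1,0,0.1,0,0.2],[-0.1,0,0.1,0,0.2]]'; python3 -m creep '[[0,0,0.1,0,0.2],[0,0,0.1,0,0.2],[0,0,0.1,0,0.2]]'
```

```text
clock: 20.5
ee_pos: [458.0, 116.7, 76.6]
tool_rot: [0.707, 0.707, 0.0, 0.0]
contact_force: [0.3, 0.2, 4.1]
opening: 7.2
grasp_force: 42.7
clock: 20.88
ee_pos: [458.0, 116.7, 76.6]
tool_rot: [0.707, 0.707, 0.0, 0.0]
contact_force: [-3.1, -0.3, 14.6]
opening: 7.1
grasp_force: 44.5
```

Contact made. I release, rise, and go above the pointed tile at (549.5, -229).

```bash
python3 -m creep '[[0,0,0,0,1.5],[0,0,0,0,3],[0,0,0,0,4],[0,0,0,0,4],[0,0,0,0,4],[0,0,-5,0,4],[0,0,-11,0,4],[0,0,-17,0,4],[0,0,-18,0,4],[0,0,-18,0,4]]'; python3 go.py 549.5,-229,250,12.7
```

```text
clock: 22.12
ee_pos: [457.7, 116.7, 255.6]
tool_rot: [0.707, 0.707, 0.0, 0.0]
contact_force: [0.4, -0.3, -0.3]
opening: 40.1
grasp_force: 0.0
t 22.125 pos [457.7 116.7 255.6] yAngle 0.0 F [ 0.4 -0.3 -0.3] open 40.1 grip 0.0 q1,q6 [0.01 0.01]
549.5,-229,250,12.7 -> cm [-34.57   9.17   0.57] turn -12.7
```

```bash
python3 -m creep '[[-34.6,9.2,0.5,-12.7,4],[-34.6,9.2,0.5,-12.7,4],[-34.6,9.2,0.5,-12.7,4],[-34.6,9.2,0.5,-12.7,4],[-34.6,9.2,0.5,-12.7,4],[-34.6,9.2,0.5,-12.7,4],[-34.6,9.2,0.5,-12.7,4],[-34.6,9.2,0.5,-12.7,4],[-34.6,9.2,0.5,-12.7,4],[-34.6,9.2,0.5,-12.7,4]]'; python3 go.py 549.5,-229,142,12.7; python3 snap.py s5 180 160 190 145
```

```text
clock: 23.38
ee_pos: [549.6, -227.9, 250.4]
tool_rot: [0.624, 0.782, 0.0, -0.0]
contact_force: [0.4, 0.2, -0.2]
opening: 40.2
grasp_force: 0.0
t 23.375 pos [ 549.6 -227.9  250.4] yAngle 12.8 F [ 0.4  0.2 -0.2] open 40.2 grip 0.0 q1,q6 [-0.58 -0.8 ]
549.5,-229,142,12.7 -> cm [-0.11 -0.03 10.84] turn 0.1
```

View pics/s5.png

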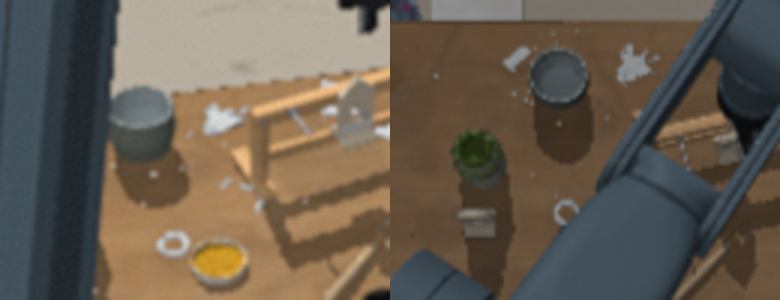

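The top view shows the round tile standing in front of the green jar at about (219,219). The grey cup is still at (246,170) and the pointed tile hangs at side (298,197). I grip it.

```bash
python3 -m creep '[[-0.1,0,5,0,4],[-0.1,0,9,0,4],[-0.1,0,10.9,0,4],[-0.1,0,10.9,0,4],[-0.1,0,10.9,0,4],[-0.1,0,10.9,0,2],[-0.1,0,10.9,0,1],[-0.1,0,10.9,0,0.2],[-0.1,0,10.9,0,0.2],[-0.1,0,10.9,0,0.2],[-0.1,0,10.9,0,0.2],[-0.1,0,10.9,0,0.2]]' 40; python3 go.py
```

```text
clock: 24.98
ee_pos: [550.3, -230.6, 142.1]
tool_rot: [0.625, 0.781, 0.0, 0.001]
contact_force: [0.5, 0.2, 6.0]
opening: 7.2
grasp_force: 42.8
t 24.975 pos [ 550.3 -230.6  142.1] yAngle 12.7 F [0.5 0.2 6. ] open 7.2 grip 42.8 q1,q6 [-0.58 -0.81]
```

```bash
python3 -m creep '[[0,0,-0.4,0,0.2],[0,0,-0.8,0,0.2],[0,0,-1.2,0,0.2],[0,0,-1.2,0,0.2],[0,-1,-1.2,0,0.2],[0,-2.5,-1.2,0,0.2],[0,-4,-1.2,0,0.2],[0,-5.5,-1.2,0,0.2],[0,-7,-1.2,0,0.2],[0,-8,-1.2,0,0.2],[0,-8,-1.2,0,0.2],[0,-8,-4,0,0.2],[0,-8,-9,0,0.2],[0,-8,-13,0,0.2],[0,-8,-13,0,0.2]]';  python3 snap.py s6 230 140 230 145
python3 - <<'E'
import pickle; from h import *
g,f=pickle.load(open("s6.pkl","rb"));g0,_=pickle.load(open("s5.pkl","rb"))
u8=lambda m:m.astype(np.uint8)
h=cv2.cvtColor(f["color"],cv2.COLOR_RGB2HSV).astype(int)
m,s,c=blob(f,u8((h[...,0]>80)&(h[...,0]<125)&(h[...,1]>12)),(225,150,268,195));print("cup",s,c,cast(f,c,60))
ys,xs=np.where(m);print(cv2.minEnclosingCircle(np.c_[xs,ys].astype(np.float32)))
for G in(g0,g):
    k=cv2.cvtColor(G["color"],cv2.COLOR_RGB2HSV).astype(int)
    m,s,c=blob(G,u8((k[...,0]>75)&(k[...,0]<125)),(219,180,250,222));print("cup side",s,c)
    for r in range(s[1],s[1]+s[3],3): x=np.where(m[r])[0];print(r,x.min(),x.max(),end="; ")
for x,y in((648,6),(653,7)): print(x,y,proj(f,[[x,y,65],[x,y,40],[x-41,y,65],[x+41,y,65]]).round(1).tolist(),proj(g,[[x,y,65],[x-41,y,65],[x+41,y,65],[x,y,0]]).round(1).tolist())
E
```

```text
clock: 26.85
ee_pos: [473.8, -249.0, 275.2]
tool_rot: [0.624, 0.781, 0.0, 0.004]
contact_force: [0.1, -0.4, -1.1]
opening: 7.5
grasp_force: 42.0
cup [237 162  19  18 265] [245.69433962 170.23773585] [[653.51241571   8.30341174  60.        ]]
((245.7371063232422, 170.2422637939453), 9.34592342376709)
cup side [219 189  18  14 212] [227.18867925 195.79716981]
189 225 229; 192 219 235; 195 219 236; 198 219 236; 201 219 233; cup side [219 189  18  22 226] [226.69911504 196.12389381]
189 219 229; 192 219 235; 195 219 236; 198 219 236; 201 219 233; 204 219 219; 207 219 219; 210 219 219; 648 6 [[246.2, 171.2], [246.5, 172.7], [246.1, 181.0], [246.2, 161.6]] [[226.4, 196.0], [228.1, 203.3], [224.8, 188.9], [227.3, 209.6]]
653 7 [[245.9, 170.1], [246.3, 171.6], [245.9, 179.8], [246.0, 160.4]] [[226.0, 195.1], [227.6, 202.4], [224.4, 188.1], [226.8, 208.8]]
```

```bash
python3 go.py 559.5,8,271,0
```

```text
t 26.95 pos [ 472.  -247.7  271.1] yAngle 12.7 F [ 0.3  0.1 -1.3] open 6.9 grip 42.0 q1,q6 [-0.69 -0.91]
559.5,8,271,0 -> cm [2.302e+01 1.416e+01 1.000e-02] turn 12.7
```

```bash
python3 -m creep '[[23,14.2,0,12.7,0.2],[23,14.2,0,12.7,0.2],[23,14.2,0,12.7,0.2],[23,14.2,0,12.7,0.2],[23,14.2,0,12.7,0.2],[23,14.2,0,12.7,0.2],[23,14.2,0,12.7,0.2],[23,14.2,0,12.7,0.2],[23,14.2,0,12.7,0.2]]'; python3 go.py 559.5,8,78,0
python3 - <<'E'
import pickle; from h import *
from plant import optics
f=optics.grab_frame("top");u8=lambda m:m.astype(np.uint8)
h=cv2.cvtColor(f["color"],cv2.COLOR_RGB2HSV).astype(int)
m,s,c=blob(f,u8((h[...,0]>80)&(h[...,0]<125)&(h[...,1]>12)&(h[...,2]>45)),(215,145,278,182));print("cup",s,c)
cv2.imwrite("pics/s7.png",cv2.resize(f["color"][145:245,190:320],(520,400),interpolation=cv2.INTER_CUBIC)[:,:,::-1])
E
```

```text
clock: 28.08
ee_pos: [559.6, 6.6, 271.2]
tool_rot: [0.708, 0.707, -0.0, -0.0]
contact_force: [0.0, 0.4, -1.4]
opening: 7.4
grasp_force: 41.9
t 28.075 pos [559.6   6.6 271.2] yAngle -0.1 F [ 0.   0.4 -1.4] open 7.4 grip 41.9 q1,q6 [-0.19 -0.19]
559.5,8,78,0 -> cm [ 1.400e-01 -1.000e-02  1.932e+01] turn -0.1
cup [ 215  145   42   37 1037] [236.72034716 158.25168756]
```

View pics/s7.png

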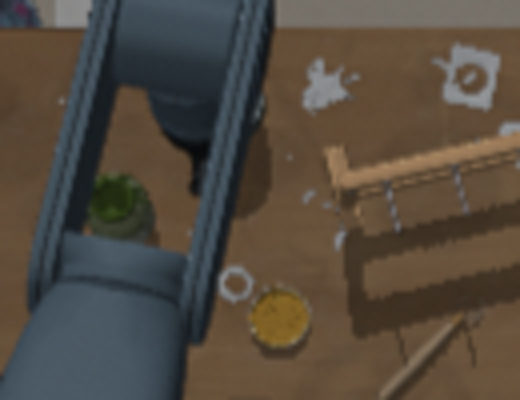

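The picture shows the arm over the grey cup. The sliver of cup and its shadow at about (252,190 in the crop) are where they were. I lower.

```bash
python3 -m creep '[[0.1,0,5,0,0.2],[0.1,0,10,0,0.2],[0.1,0,14,0,0.2],[0.1,0,17,0,0.2],[0.1,0,18.4,0,0.2],[0.1,0,18.9,0,0.2],[0.1,0,19.1,0,0.2],[0.1,0,19.3,0,0.2],[0.1,0,19.3,0,0.2],[0.1,0,19.3,0,0.2]]'; python3 go.py 559.5,8,76,0
```

```text
clock: 29.38
ee_pos: [560.0, 8.7, 78.8]
tool_rot: [0.707, 0.707, 0.0, 0.0]
contact_force: [-0.7, -0.0, -1.1]
opening: 7.1
grasp_force: 41.9
t 29.375 pos [560.    8.7  78.8] yAngle 0.0 F [-0.7 -0.  -1.1] open 7.1 grip 41.9 q1,q6 [-0.18 -0.18]
559.5,8,76,0 -> cm [-0.07 -0.05  0.28] turn 0.0
```

```bash
python3 -m creep '[[-0.1,0,0.1,0,0.2],[-0.1,0,0.2,0,0.2],[-0.1,0,0.2,0,0.2],[-0.1,0,0.2,0,0.2]]'; python3 -m creep '[[0,0,0.1,0,0.2],[0,0,0.1,0,0.2],[0,0,0.1,0,0.2]]'
```

```text
clock: 29.88
ee_pos: [559.9, 7.7, 76.5]
tool_rot: [0.707, 0.707, 0.0, 0.0]
contact_force: [-0.9, 0.5, 2.2]
opening: 7.0
grasp_force: 42.3
clock: 30.25
ee_pos: [559.9, 7.7, 76.4]
tool_rot: [0.707, 0.707, 0.0, 0.0]
contact_force: [-2.3, 0.5, 10.2]
opening: 7.3
grasp_force: 43.5
```

```bash
python3 -m creep '[[0,0,0,0,1.5],[0,0,0,0,3],[0,0,0,0,4],[0,0,0,0,4],[0,0,0,0,4],[0,0,-5,0,4],[0,0,-11,0,4],[0,0,-17,0,4],[0,0,-18,0,4],[-40,-15,-18,0,4],[-40,-15,-18,0,4],[-40,-15,-18,0,4],[-40,-15,-18,0,4],[-40,-15,-18,0,4],[-40,-15,-18,0,4],[-40,-15,-18,0,4],[-40,-15,-18,0,4],[-40,-15,-18,0,4]]'; python3 snap.py s8 170 160 150 150
```

```text
clock: 32.5
ee_pos: [409.5, -391.6, 254.2]
tool_rot: [0.707, 0.707, 0.0, -0.001]
contact_force: [0.6, 0.5, -0.7]
opening: 40.0
grasp_force: 0.0
```

View pics/s8.png

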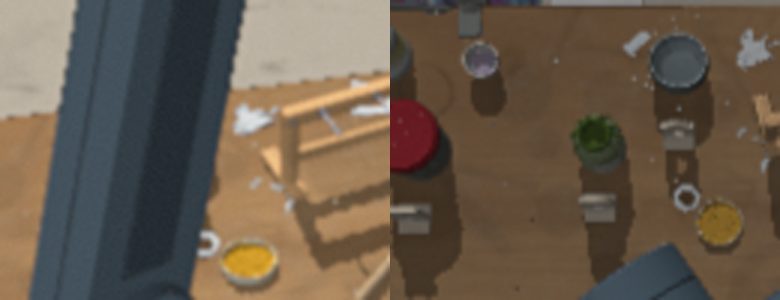

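The top view shows all three tiles standing in front of their containers: square at (288,219), round at (219,219) and pointed at (246,195) in full-image pixels (the square one reads against the crop's left edge). Nothing looks shifted. One numeric check of the feet and the cup follows.

Run:
```python
import pickle; from h import *
g,f=pickle.load(open("s8.pkl","rb"));u8=lambda m:m.astype(np.uint8)
h=cv2.cvtColor(f["color"],cv2.COLOR_RGB2HSV).astype(int)
for nm,box,t in(("square",(142,214,170,234),(444.5,372)),("round",(205,208,236,230),(458,116.7)),("pointed",(236,184,258,206),(559.9,7.7))):
    m,s,c=blob(f,u8((h[...,1]<66)&(h[...,2]>66)),box);print(nm,s,c)
    print([(r,np.where(m[r])[0].min(),np.where(m[r])[0].max()) for r in range(s[1],s[1]+s[3])])
    x,y=t;print(" pred foot front",proj(f,[[x-20,y+22,8],[x-20,y-22,8],[x,y,90]]).round(1).tolist())
m,s,c=blob(f,u8((h[...,0]>80)&(h[...,0]<125)&(h[...,1]>12)),(225,150,268,183));print("cup",s,c,cast(f,c,63))
m,s,c=blob(f,u8((h[...,0]>30)&(h[...,0]<70)&(h[...,1]>115)),(205,180,235,215));print("jar",s,c)
```

```text
square [147 218  17  10 120] [156.50833333 222.11666667]
[(218, np.int64(152), np.int64(163)), (219, np.int64(148), np.int64(163)), (220, np.int64(147), np.int64(163)), (221, np.int64(149), np.int64(163)), (222, np.int64(151), np.int64(160)), (223, np.int64(152), np.int64(162)), (224, np.int64(153), np.int64(163)), (225, np.int64(153), np.int64(163)), (226, np.int64(153), np.int64(162)), (227, np.int64(153), np.int64(162))]
 pred foot front [[152.5, 227.6], [163.2, 227.6], [152.9, 220.0]]
round [213 214  13  10 104] [219.01923077 218.5       ]
[(214, np.int64(215), np.int64(221)), (215, np.int64(214), np.int64(225)), (216, np.int64(213), np.int64(224)), (217, np.int64(213), np.int64(223)), (218, np.int64(214), np.int64(224)), (219, np.int64(214), np.int64(224)), (220, np.int64(215), np.int64(224)), (221, np.int64(215), np.int64(224)), (222, np.int64(215), np.int64(224)), (223, np.int64(215), np.int64(224))]
 pred foot front [[214.6, 224.0], [225.2, 224.0], [217.7, 216.3]]
pointed [240 190  12  10 107] [245.74766355 194.42056075]
[(190, np.int64(241), np.int64(250)), (191, np.int64(240), np.int64(251)), (192, np.int64(240), np.int64(251)), (193, np.int64(241), np.int64(250)), (194, np.int64(241), np.int64(250)), (195, np.int64(241), np.int64(251)), (196, np.int64(241), np.int64(251)), (197, np.int64(241), np.int64(251)), (198, np.int64(241), np.int64(251)), (199, np.int64(242), np.int64(250))]
 pred foot front [[241.1, 199.7], [251.6, 199.7], [245.3, 191.0]]
cup [237 162  19  18 269] [245.73234201 170.17472119] [[653.00311304   7.98306643  63.        ]]
jar [211 189  13  11 104] [217.30769231 194.11538462]
```

```bash
python3 -c "
from plant import ctrl
print(ctrl.sign_off())"
```

```text
the job is handed in; nothing more can be done
None
```

The job is handed in: the square, round and pointed tiles stand upright in front of the red-lidded tub, green jar and blue-grey cup. In the last top view they were within a few mm of the planned spots, with about 3 cm to each container; the tab tile was absent and no container on the job had shifted.

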